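Close the glaze pressure pot and hold the dead-man air lever half open

ROBOT

A 7-joint arm with a two-finger parallel gripper is mounted at the origin on the work surface. World frame = base frame: x ahead of the robot, y to its left, z up, the work surface at z = 0. Lengths are in mm, angles in degrees, forces in N, time in s.
With the tool pointing down it reaches from about 350 to 900 mm from the base axis. Payload 19.9 kg.
Tool frame: the origin (TCP) lies between the finger pads; the fingertips stand 8 mm ahead of it and the grasp point (between the pads) lies 11 mm behind it; z points along the fingers, y is the line along which they close (so a half turn about z gives the same grasp; the last joint's range is limited). The gripper opens to 85 mm and grips with 20 to 120 N. Pads are 22 mm wide; open, the fingers measure 114 mm over their backs; the gripper's body (76 mm by 85 mm) begins 54 mm behind the grasp point. The pads swing forward as they close: fully open they stand 13 mm farther back than shut.
Start: joints at [74.513, 23.915, -0.59, 92.452, 0.269, 63.638, -3.037], TCP at [141.752, -608.694, 239.26] pointing down, gripper open.
Joint ranges: [-161.28, 161.28], [-22.2, 115.67], [-73.04, 71.86], [3.21, 147.25], [-68.34, 248.33], [10.77, 114.83], [-161.83, 161.83]. Speed limits (degrees/s): [108.29, 108.29, 136.94, 136.94, 172.46, 172.46, 172.46].

INTERFACE

Orientations are given as [roll, pitch, yaw] about the fixed x, y, z axes, in that order (R = Rz(yaw) Ry(pitch) Rx(roll)).
In Python, from station import manip, optics, job gives the robot as it stands.
- The arm moves only by the tool drive_tool, never from a script. Its argument "series" is a list of rows, each a list of 3 entries, a list of its own where there are three numbers: the finger opening in mm, from 0 to 85.4, then the shift along the tool's x, y, z in mm, then the turn about the tool's z in degrees. A call has exactly 8 rows; each row is the pose to reach, as a shift and turn from the pose commanded when the call began, along the tool's axes at that moment; what a row does not reach only later rows make up. A row lasts 1/10 s, in which the tool goes at most 50 mm and 8.59 degrees, less where a joint would pass 70% of its speed; a pose out of reach is approached as far as the arm can. A call with a gripper value outside its range is refused whole. The fingers move at their own pace and stop on an object; "squeeze" is the grip in N (left out, the last holds). Time passes only in rows, so rows that repeat a pose let the fingers close, or fill a call up. It gives the time, the measured TCP pose, the force, the opening and the grip force at its end, in the units of the state.
- manip.sense(): the state, without advancing time (a new reading comes with each control period).
- optics.snapshot(name): name is "scene" or "top" or "wrist"; returns a dict with "img" (384x512x3 uint8, blue, green, red), "fx", "fy", "cx", "cy" (pixels), "distortion" ([k1, k2, p1, p2, k3] as OpenCV has them; the pictures are not rectified), "extrinsics" (4x4, takes a point from camera to world coordinates); the wrist camera has in their place "mount" (4x4, takes a point from camera to tool coordinates, whose origin is the TCP and whose axes are the flange's). Camera axes: x right, y up, looking along -z (the intrinsics and any distortion apply to the point x, -y, -z); pixel columns grow to the right and rows downward; lengths in mm; the calibration is good to about 2 mm. A picture is of the moment at which its call begins: read the wrist's pose just before it. There is no depth.
- job.close_job(): hands the job in; it is judged then, once.
The state is a dict: "time_s": time; "joints": joint angles; "qd": joint speeds; "joint_efforts": joint torques, N m; "ee_pos": TCP position; "eef_rot": TCP orientation; "contact_force": force on the tool from outside, world axes, zero at the start; "ft_torque": the same for the moment, N m; "opening": finger opening in mm; "gripper_force": force on a finger pad.
Only numpy, scipy, OpenCV 4.12 (cv2) and the standard library are available. Lean on these libraries where they do the work, as an engineer would, in place of code of your own. Each camera call takes 0.05 s, during which the arm holds its last target. There are 200 camera calls.

TASK

Turn both wing nuts on the lid of the pressure pot clockwise until they are fully tight. Only then press the rubber paddle of the spring-loaded air lever down to half-way (about its middle stud, well short of the bottom stop) and keep it there: the program finishes while the robot is still holding the paddle at half-way. Do not press the lever while a nut is slack, and leave the other things on the bench where they are.

Things in the scene. Friction and masses are not known exactly. Their poses are not given: they have to be found in the camera images.
- pot: Fixed steel pressure pot 160 mm across; flat round lid 216 mm across, its top 142 mm above the bench. On the left or right half of the bench, the valve on the other. Origin: centre of its underside, z up. Its wing nuts stand on the lid at y = +88 mm (left) and -88 mm (right). A gauge 42 mm across at x = +62 mm and a safety valve at x = -66 mm rise to 168 mm above the bench; a pipe at x = +105 mm.
- nut_left_grip (a point): Left wing nut of the pot: a steel bar 56 mm long, 12 mm thick, 28 mm high on a hub 30 mm across, on a vertical axis. The point is on the axis at the height to grip, 170 mm above the bench, 12 mm below the bar's top and 16 mm above its underside. x along the bar, y across its thickness, z up. It turns in place and does not rise or sink.
- nut_right_grip (a point): Right wing nut of the pot, the same as the left one.
- nut_left (a joint): Turn of the left wing nut in rad, growing clockwise seen from above. 1.5 is fully tight, at a hard stop, where the bar points straight at the centre of the lid; starts slack at 0.1 to 0.6. Friction of about 0.08 N m keeps it where it is left. Below about 1.35 it counts as slack.
- nut_right (a joint): Turn of the right wing nut, the same as the left one.
- valve: Fixed air valve: base plate 260 x 90 mm, block up to 113 mm high at its +x end. Origin: centre of the underside, on the bench; z up. The lever's hinge is level along y at x = +55 mm, 95 mm above the bench; the lever reaches to -x. An upright plate at y = +36 mm (x -37 to +13 mm, 127 mm high) has three studs that the lever's side pin passes: up, half-way, fully down.
- lever: The steel lever of the valve, a bar 14 mm thick with the paddle on its end. Origin: on the hinge; x along the lever, from the paddle towards the hinge; z out of its upper side.
- paddle_top (a point): Black rubber paddle at the lever's end, 46 mm along it, 42 mm wide, 14 mm thick. The point: centre of its top face, 115 mm from the hinge and 8 mm above the lever's line; x along the lever towards the hinge, z out of the top face. Top centre above the bench: 157 mm at rest, 126 mm half-way, 92 mm fully down. Press it from above.
- lever_travel (a joint): Lever travel in rad: 0 at rest, when it rises 0.5 rad above level towards the paddle; 0.3 half-way (0.2 rad above level); 0.6 fully down at the stop. A spring drives it back to 0 when let go; at the paddle it takes about 4.5 N to start, 7 N at half-way and 10 N fully down.
- bowl: Loose terracotta bowl, 110 mm across, 50 mm high; bystander. Origin: centre of its underside.
- jar: Loose small lidded jar, 52 mm across, 75 mm high; bystander. Origin: centre of its underside.
- tile: Loose terracotta test tile 50 x 50 x 8 mm; bystander. Origin: centre of its underside.
- mug: Loose terracotta mug, 76 mm across, 85 mm high; bystander. Origin: centre of its underside.
- brush: Loose brush lying on the bench; bystander. x along the handle.
- spatula: Loose spatula, wooden handle and steel blade, lying on the bench; bystander. x along the handle.
- bat: Loose wooden block 90 x 60 x 20 mm; bystander. Origin: centre of its underside.

How it is judged:
By the outcome, as a careful person would: the job done as asked, in the order asked, and still so for the second after the job is handed in, while the arm keeps its last pose, push and grip.
It also fails if it takes over 53 s, if anything falls off the work surface, if the arm or the gripper's body presses on something with over 40 N, if the wrist force passes 120 N, or if a joint passes its speed limit or range.

## Working session

There is one attempt and no reset: what is moved stays moved. The work goes in short steps, Python scripts to look and compute and a tool call to move; the robot and the scene stay as the last step left them, time stands still between calls to the robot, and variables do not carry over. Pictures are saved under pics/ and viewed, at most 10 in all, crops included, and the job is handed in when it is done.

Besides the shell and the picture viewer there is one more tool, called after "Request:" in YAML: its name, and indented under it one key for each argument. drive_tool: Moves the arm, as the interface text tells. Its arguments: {"type":"object","properties":{"series":{"type":"array","items":{"type":"array"}},"squeeze":{"type":"number"}},"required":["series"]}

```bash
mkdir -p pics; ls; python3 - <<'E'
from station import manip, optics, job
import cv2,numpy as np,pickle
s=manip.sense();print(s)
d={}
for n in("scene","top"):
    a=optics.snapshot(n);d[n]=a;cv2.imwrite(f"pics/{n}0.png",a["img"])
    print(n,{k:a[k] for k in a if k!="img"})
pickle.dump(d,open("d0.pkl","wb"))
E
```

```text
pics
{'time_s': 0.0, 'joints': array([74.51327092, 23.94906097, -0.59048118, 92.48690212,  0.26826819,
       63.63691086, -3.03725584]), 'qd': array([ 0.0180232 ,  0.06275266, -0.06356487, -0.10244019,  0.05780654,
        0.05556678,  0.05969535]), 'joint_efforts': array([ 4.14523583e-04, -8.64427471e+01,  6.78587090e-01, -4.34898090e+01,
        1.89941103e-02,  7.46307720e-03,  3.83618828e-05]), 'ee_pos': array([ 141.67008027, -608.37701119,  238.6389988 ]), 'eef_rot': array([-1.79928633e+02,  4.31912515e-03,  1.31085506e+01]), 'contact_force': array([-0.1671342 ,  0.01674958,  0.03862208]), 'ft_torque': array([-0.03063938, -0.05600017,  0.00340698]), 'gripper_force': 0.0, 'opening': 85.37123800974132}
scene {'fx': 365.50879968904866, 'fy': 365.50879968904866, 'cx': 259.395678761417, 'cy': 196.71504075486436, 'distortion': array([0.00994274, 0.        , 0.        , 0.        , 0.        ]), 'extrinsics': array([[ 3.57291535e-01, -7.68004709e-01,  5.31518133e-01,
         1.05581551e+03],
       [ 9.33937161e-01,  2.99994303e-01, -1.94331667e-01,
        -1.87901173e+02],
       [-1.02047765e-02,  5.65837596e-01,  8.24453563e-01,
         9.25111297e+02],
       [ 0.00000000e+00,  0.00000000e+00,  0.00000000e+00,
         1.00000000e+00]])}
top {'fx': 430.463281956763, 'fy': 430.463281956763, 'cx': 256.8363483085317, 'cy': 192.3288297782496, 'distortion': array([-0.16676166,  0.        ,  0.        ,  0.        ,  0.        ]), 'extrinsics': array([[ 1.88739467e-02,  9.96526628e-01, -8.11076703e-02,
         4.32569113e+02],
       [-9.99754503e-01,  1.97521727e-02,  1.00391597e-02,
         1.47548331e+01],
       [ 1.16063427e-02,  8.08982801e-02,  9.96654785e-01,
         1.48771357e+03],
       [ 0.00000000e+00,  0.00000000e+00,  0.00000000e+00,
         1.00000000e+00]])}
```

View pics/top0.png

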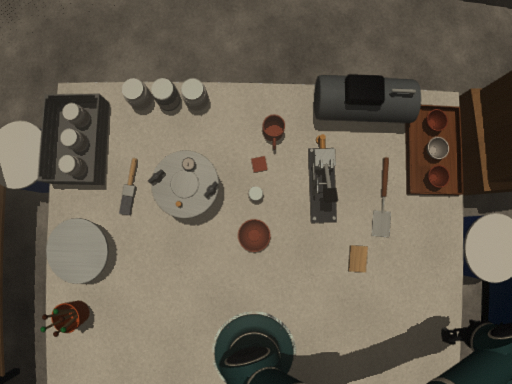

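View pics/scene0.png

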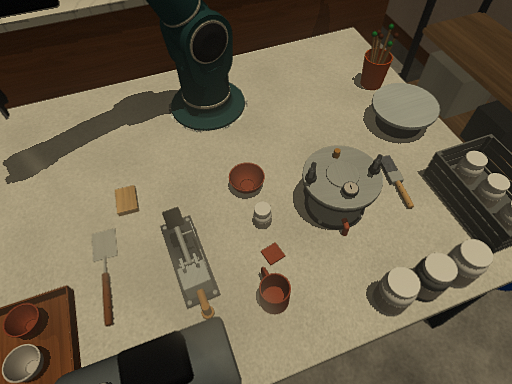

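The top view shows the pot at about (186,184), with nuts near (157,177) and (212,189). The valve is at (323,185), its black paddle near (329,193). Next I'll enlarge both areas.

```bash
cat > h.py <<'E'
import cv2,numpy as np
def ray(cam,uv,E=None):
    E=cam["extrinsics"] if E is None else E
    K=np.array([[cam["fx"],0,cam["cx"]],[0,cam["fy"],cam["cy"]],[0,0,1.]])
    p=cv2.undistortPoints(np.array([[uv]],float),K,cam["distortion"])[0,0]
    return E[:3,3],E[:3,:3]@np.array([p[0],-p[1],-1])
def onz(cam,uv,z,E=None):
    o,d=ray(cam,uv,E);return (o+d*(z-o[2])/d[2])
def proj(cam,P,E=None):
    E=cam["extrinsics"] if E is None else E
    K=np.array([[cam["fx"],0,cam["cx"]],[0,cam["fy"],cam["cy"]],[0,0,1.]])
    q=(np.asarray(P,float).reshape(-1,3)-E[:3,3])@E[:3,:3]
    return cv2.projectPoints(q*[1,-1,-1],np.zeros(3),np.zeros(3),K,cam["distortion"])[0][:,0]
E
python3 - <<'E'
import pickle,cv2,numpy as np
from h import *
d=pickle.load(open("d0.pkl","rb"));t=d["top"]["img"];s=d["scene"]["img"]
A=cv2.resize(t[140:230,140:230],None,fx=4.4,fy=4.4,interpolation=2)
B=cv2.resize(t[130:220,290:380],None,fx=4.4,fy=4.4,interpolation=2)
C=cv2.resize(s[130:230,295:395],(396,0) and (396,200*0+300),interpolation=2)
cv2.imwrite("pics/c1.png",np.clip(np.hstack([A,B]).astype(float)*1.6,0,255))
for uv in[(157,177),(212,189)]:print(onz(d["top"],uv,182))
print(onz(d["top"],(186,184),142))
print(onz(d["scene"],(312,164),182),onz(d["scene"],(377,158),182))
E
```

```text
[579.99685814 309.2309862  182.        ]
[546.29549994 138.40405024 182.        ]
[563.9794795  224.81352678 142.        ]
[529.7633387  152.89106078 182.        ] [573.925458   321.36180694 182.        ][ WARN:0@0.030] global loadsave.cpp:1063 imwrite_ Unsupported depth image for selected encoder is fallbacked to CV_8U.
```

View pics/c1.png

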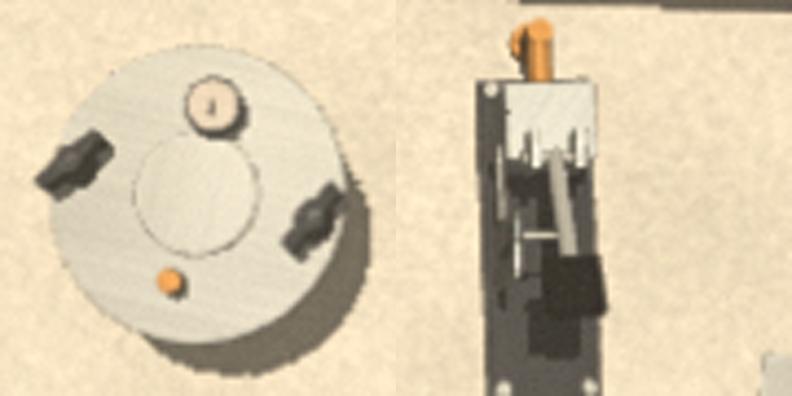

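The left crop shows the left nut bar running from (38,185) to (112,140), the right from (285,255) to (348,188), and the gauge at (215,103). The right crop shows the paddle centred near (575,285) with the orange fitting at the far end. So the lever points back towards the robot.

```bash
python3 - <<'E'
import pickle,cv2,numpy as np
from h import *
d=pickle.load(open("d0.pkl","rb"));T=d["top"];S=d["scene"]
def tri(u,v):
    o1,d1=ray(T,u);o2,d2=ray(S,v)
    a=np.linalg.lstsq(np.c_[d1,-d2],o2-o1,rcond=None)[0]
    p,q=o1+a[0]*d1,o2+a[1]*d2;return (p+q)/2,np.linalg.norm(p-q)
def blobs(cam,thr,box):
    x0,y0,x1,y1=box;im=cam["img"][y0:y1,x0:x1];g=im.max(2)
    m=(g<thr).astype(np.uint8);n,l,st,c=cv2.connectedComponentsWithStats(m)
    out=[]
    for i in range(1,n):
        if st[i,4]>25:
            pts=np.argwhere(l==i)[:,::-1].astype(np.float32)+[x0,y0]
            out.append((st[i,4],pts.mean(0),cv2.minAreaRect(pts.astype(np.float32))))
    return out
for b in blobs(T,65,(148,165,172,190))+blobs(T,65,(200,178,218,202))+blobs(T,45,(315,185,345,212)):print(b)
print('S')
for b in blobs(S,65,(300,155,325,190))+blobs(S,65,(366,150,384,172))+blobs(S,50,(155,200,190,225)):print(b)
g=onz(T,(188.9,163.4),168);sv=onz(T,(178.9,204.1),168);print(g,sv,np.degrees(np.arctan2(*(g-sv)[1::-1])))
nl=onz(T,(156.8,177.3),176);nr=onz(T,(211.4,190.0),176);print(nl,nr,(nl+nr)/2,np.linalg.norm(nl-nr),np.degrees(np.arctan2(*(nl-nr)[1::-1]))-90)
for e in(((38,185),(112,140)),((285,255),(348,188))):
    a,b=[onz(T,(140+q[0]/4.4,140+q[1]/4.4),180) for q in e];print(a,b,np.linalg.norm(a-b),np.degrees(np.arctan2(*(b-a)[1::-1])))
print(onz(T,(330.7,194.8),157))
for q in((491,89),(580,388),(503,388)):print(onz(T,(290+(q[0]-396)/4.4,130+q[1]/4.4),8))
E
```

```text
(np.int32(109), array([156.80733945, 177.30275229]), ((156.75, 177.25), (8.485280990600586, 16.263456344604492), 45.0))
(np.int32(89), array([211.42696629, 190.04494382]), ((211.59230041503906, 189.8384552001953), (7.318049430847168, 16.99275779724121), 29.744882583618164))
(np.int32(308), array([327.42857143, 198.33766234]), ((328.1769104003906, 198.233154296875), (16.03997802734375, 24.809499740600586), 12.994616508483887))
S
(np.int32(190), array([309.88421053, 176.12631579]), ((310.0108337402344, 176.64981079101562), (12.01683521270752, 28.359729766845703), 32.735225677490234))
(np.int32(151), array([376.01324503, 164.97350993]), ((375.5, 163.0), (16.0, 15.0), 90.0))
[625.8261026 213.9194446 168.       ] [498.83966718 240.80169251 168.        ] -11.95269890115746
[579.73177669 311.17356856 176.        ] [543.71022527 140.72836599 176.        ] [561.72100098 225.95096728 176.        ] 174.20998607181676 -11.933184122999634
[564.1453662  335.23575374 180.        ] [596.72747934 283.93207111 180.        ] 60.775504506232835 -57.58105067760598
[518.64420499 159.93507159 180.        ] [566.12682015 117.42442985 180.        ] 63.73188686757198 -41.837721111511186
[ 537.69364028 -229.36888428  157.        ]
[ 704.47495075 -188.82037729    8.        ]
[ 468.42482    -261.17175043    8.        ]
[ 467.44813526 -200.12591425    8.        ]
```

Request:
drive_tool:
  series:
    - [85,[60,-72,-50],-8]
    - [85,[90,-108,-101],-16]
    - [85,[120,-144,-101],-24]
    - [85,[150,-180,-101],-32]
    - [85,[180,-216,-101],-40]
    - [85,[210,-252,-101],-48]
    - [85,[240,-288,-101],-56]
    - [85,[270,-324,-101],-64]

```text
time_s: 0.9
ee_pos: [311.4, -270.1, 339.5]
eef_rot: [-180.0, 0.0, 77.4]
contact_force: [2.0, 0.1, 0.3]
opening: 85.1
gripper_force: 0.0
```

Request:
drive_tool:
  series:
    - [85,[45,11,0],-7]
    - [85,[90,22,0],-14]
    - [85,[135,33,0],-21]
    - [85,[180,44,0],-28]
    - [85,[225,55,0],-35]
    - [85,[270,66,0],-42]
    - [85,[315,77,0],-49]
    - [85,[360,88,0],-56]

```text
time_s: 1.7
ee_pos: [477.5, 60.9, 339.5]
eef_rot: [180.0, 0.0, 133.4]
contact_force: [0.8, -1.7, 0.3]
opening: 84.7
gripper_force: 0.0
```

Request:
drive_tool:
  series:
    - [85,[16,45,0],0]
    - [85,[32,90,0],0]
    - [85,[48,134,0],0]
    - [85,[48,134,0],0]
    - [85,[48,134,0],0]
    - [85,[48,134,0],0]
    - [85,[48,134,0],0]
    - [85,[48,134,0],0]

```text
time_s: 2.5
ee_pos: [542.2, 184.7, 339.8]
eef_rot: [180.0, 0.1, 133.0]
contact_force: [0.5, -0.4, 1.0]
opening: 85.2
gripper_force: 0.0
```

```bash
python3 - <<'E'
from station import manip, optics
import cv2,numpy as np,pickle
s=manip.sense();a=optics.snapshot("wrist")
print(s["ee_pos"],s["eef_rot"],s["joints"]);print({k:a[k] for k in a if k!="img"})
pickle.dump((s,a),open("w1.pkl","wb"));cv2.imwrite("pics/w1.png",a["img"])
E
```

```text
[542.19135113 184.72078386 339.77769821] [1.79994321e+02 5.09202870e-02 1.33016786e+02] [ 16.72071726  20.18513539 -49.67232028  91.48066829  15.80481829
  75.65878416   7.85872722]
{'fx': 300.0298089187955, 'fy': 300.0298089187955, 'cx': 253.23730976139757, 'cy': 194.79501727605856, 'distortion': array([0.01118607, 0.        , 0.        , 0.        , 0.        ]), 'mount': array([[ 4.50792025e-04,  9.51097540e-01,  3.08890379e-01,
         7.90792549e+01],
       [ 9.99999381e-01, -1.14437168e-04, -1.10702974e-03,
         7.06155541e-01],
       [-1.01754472e-03,  3.08890687e-01, -9.51097003e-01,
        -1.35300210e+02],
       [ 0.00000000e+00,  0.00000000e+00,  0.00000000e+00,
         1.00000000e+00]])}
```

View pics/w1.png

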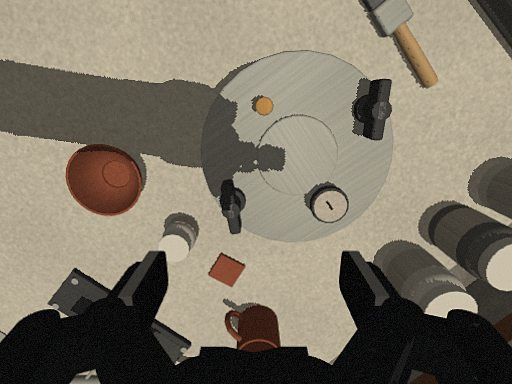

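The wrist view shows the left nut at (373,109), the right nut at (231,207), the gauge at (330,205) and the safety valve at (264,105). I'll zoom in for the bar edges.

```bash
python3 - <<'E'
import pickle,cv2,numpy as np
s,a=pickle.load(open("w1.pkl","rb"));im=a["img"]
A=cv2.resize(im[70:148,340:408],None,fx=6,fy=6,interpolation=2);B=cv2.resize(im[170:248,198:260],None,fx=6,fy=6,interpolation=2)
cv2.imwrite("pics/w1c.png",np.clip(np.hstack([A,B]).astype(float)*2.5,0,255).astype(np.uint8))
E
```

```text
(no output)
```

View pics/w1c.png

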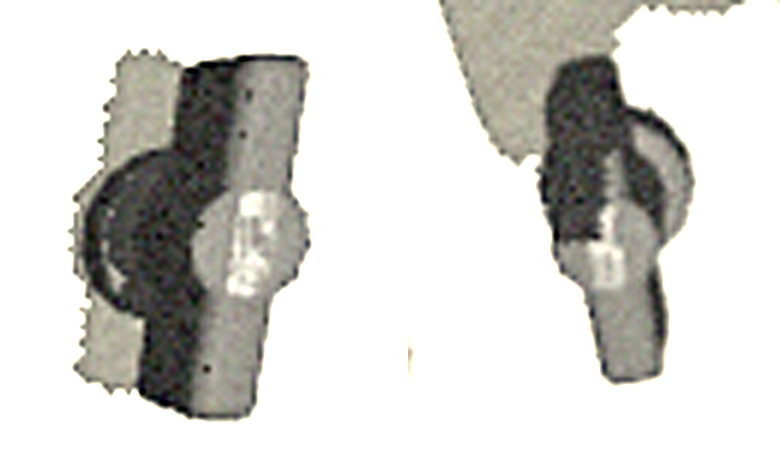

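```bash
python3 - <<'E'
import pickle,cv2,numpy as np
from scipy.spatial.transform import Rotation as R
from h import *
s,a=pickle.load(open("w1.pkl","rb"))
W=np.eye(4);W[:3,:3]=R.from_euler("xyz",s["eef_rot"],degrees=True).as_matrix();W[:3,3]=s["ee_pos"];E=W@a["mount"]
L=lambda c,r:onz(a,(340+c/6-.4,70+r/6-.4),182,E);Q=lambda c,r:onz(a,(198+(c-408)/6-.4,170+r/6-.4),182,E)
for f,p in((L,((271,57),(222,416),(249,242))),(Q,((585,60),(633,380),(608,243)))):
    x,y,h=[f(*q)[:2] for q in p];print((x+y)/2,h,np.linalg.norm(x-y),np.degrees(np.arctan2(*(y-x)[::-1]))%180)
g=onz(a,(330,204.5),168,E);v=onz(a,(264,105.5),168,E);print(g,v,np.degrees(np.arctan2(*(g-v)[1::-1])))
E
```

```text
[584.22976625 316.28415222] [584.60989919 316.63721387] 53.912720722366295 132.60634642628742
[546.45326242 148.1292084 ] [548.49883387 145.38896138] 59.52175183845976 139.77397650357304
[625.76416192 219.07098584 168.        ] [502.0598703  244.71820611 168.        ] -11.713009019459772
```

Request:
drive_tool:
  series:
    - [60,[17,30,20],0]
    - [60,[34,60,40],0]
    - [60,[51,90,70],0]
    - [60,[67,119,100],0]
    - [60,[67,119,120],0]
    - [60,[67,119,120],0]
    - [60,[67,119,120],0]
    - [60,[67,119,120],0]

```text
time_s: 3.35
ee_pos: [584.0, 315.4, 221.3]
eef_rot: [179.9, 0.1, 133.0]
contact_force: [-0.1, -0.5, 0.3]
opening: 59.9
gripper_force: 0.0
```

```bash
cat > look.py <<'E'
import sys,pickle,cv2
from station import manip, optics
n=sys.argv[1];s=manip.sense();a=optics.snapshot("wrist")
print(s["ee_pos"],s["eef_rot"],abs(s["qd"]).max())
pickle.dump((s,a),open(n+".pkl","wb"));cv2.imwrite(f"pics/{n}.png",cv2.convertScaleAbs(a["img"],alpha=1.6))
E
python3 look.py w2
```

```text
[583.98557747 315.39764992 221.27325606] [1.79889352e+02 5.62050487e-02 1.33031087e+02] 0.2516490960658743
```

View pics/w2.png

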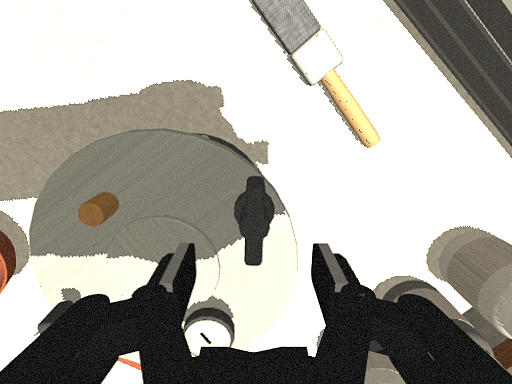

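The nut bar lies between the fingers, with ends at about (256,178) and (253,264) and the hub at (254,212).

```bash
cat > loc.py <<'E'
import sys,pickle,numpy as np
from scipy.spatial.transform import Rotation as R
from h import *
def loc(n,p,z=182):
    s,a=pickle.load(open(n+".pkl","rb"))
    W=np.eye(4);W[:3,:3]=R.from_euler("xyz",s["eef_rot"],degrees=True).as_matrix();W[:3,3]=s["ee_pos"];E=W@a["mount"]
    P=[onz(a,q,z,E) for q in p]
    for q in P: print(q[:2],"tool:",(W[:3,:3].T@(q-W[:3,3])).round(1))
    return P
E
python3 -c "
from loc import *
import cv2
loc('w2',[(256,178),(253,264),(254,212)])
s,a=pickle.load(open('w2.pkl','rb'));im=cv2.convertScaleAbs(a['img'],alpha=3)[165:275,215:300];cv2.imwrite('pics/w2c.png',cv2.resize(im,None,fx=5,fy=5,interpolation=2))"
```

```text
[563.42354168 341.29446585] tool: [33.   2.6 39.2]
[602.18617617 297.14887088] tool: [-25.7   0.8  39.3]
[577.50288248 324.49175764] tool: [11.1  1.4 39.3]
```

View pics/w2c.png

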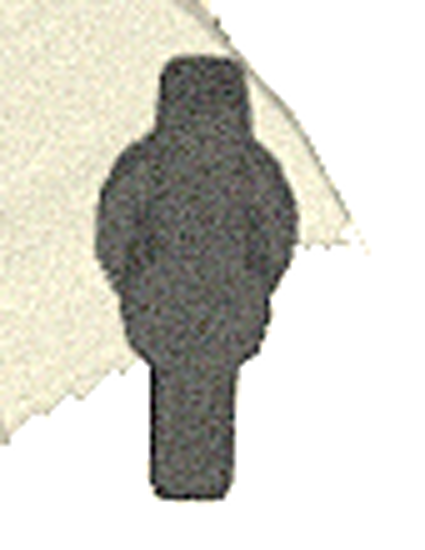

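The axis is at about tool (2, 1), with the bar about 2° off the tool x axis. Next I descend and grip.

Request:
drive_tool:
  series:
    - [60,[2,1,15],2]
    - [60,[2,1,35],2]
    - [60,[2,1,55],2]
    - [60,[2,1,61],2]
    - [60,[2,1,61],2]
    - [10,[2,1,61],2]
    - [10,[2,1,61],2]
    - [10,[2,1,61],2]
  squeeze: 50

```text
time_s: 4.2
ee_pos: [582.6, 318.1, 159.9]
eef_rot: [180.0, 0.0, 131.1]
contact_force: [-6.1, -5.1, 13.8]
opening: 26.1
gripper_force: 48.4
```

Request:
drive_tool:
  series:
    - [10,[0,0,0],0]
    - [10,[0,0,0],0]
    - [10,[0,0,0],0]
    - [10,[0,0,0],0]
    - [10,[0,0,0],5]
    - [10,[0,0,0],10]
    - [10,[0,0,0],10]
    - [10,[0,0,0],10]

```text
time_s: 5.0
ee_pos: [582.9, 318.3, 160.0]
eef_rot: [179.9, 0.0, 121.1]
contact_force: [-3.3, -3.3, 9.7]
opening: 26.1
gripper_force: 48.8
```

```bash
python3 look.py w3; python3 -c "
from station import manip
s=manip.sense();print(s['contact_force'],s['ft_torque'],s['opening'],s['gripper_force'])"
```

```text
[582.90907517 318.27443989 160.00508825] [1.79929987e+02 3.94710796e-02 1.21084904e+02] 0.3194357019696564
[-3.99303253 -4.07065167 10.40976589] [-0.88648794  0.85469602 -0.0842639 ] 25.980297368416732 48.868889808654785
```

View pics/w3.png

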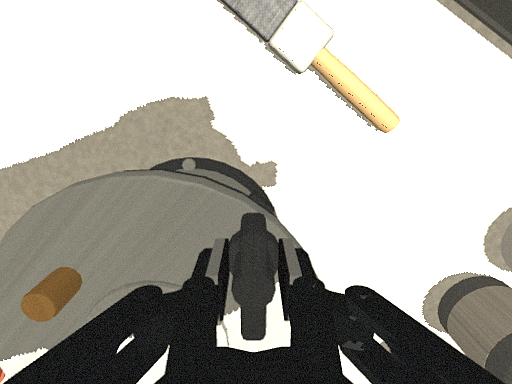

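The bar, from (254,214) to (254,338), is still in line with the tool after turning 10°. So the nut turns with the grip, which is on the hub.

Request:
drive_tool:
  series:
    - [10,[0,0,0],6]
    - [10,[0,0,0],12]
    - [10,[0,0,0],18]
    - [10,[0,0,0],24]
    - [10,[0,0,0],30]
    - [10,[0,0,0],35]
    - [10,[0,0,0],38]
    - [10,[0,0,0],40]

```text
time_s: 5.85
ee_pos: [584.3, 318.5, 160.2]
eef_rot: [179.8, -0.1, 81.0]
contact_force: [7.7, 2.0, 2.8]
opening: 26.0
gripper_force: 49.0
```

Request:
drive_tool:
  series:
    - [10,[0,0,0],1]
    - [10,[0,0,0],2]
    - [10,[0,0,0],3]
    - [10,[0,0,0],4]
    - [10,[0,0,0],5]
    - [10,[0,0,0],5]
    - [10,[0,0,0],5]
    - [10,[0,0,0],5]

```text
time_s: 6.65
ee_pos: [584.5, 318.5, 160.2]
eef_rot: [179.8, -0.2, 76.1]
contact_force: [9.1, 1.0, 3.4]
opening: 25.8
gripper_force: 49.0
```

```bash
python3 -c "
from station import manip
s=manip.sense();print(s['contact_force'],s['ft_torque'],s['opening'],s['gripper_force'],s['joints'])"
```

```text
[9.12009018 1.02689397 3.37970536] [ 0.22880502 -1.96214185  0.32298095] 25.807283152505743 49.013060331344604 [ -9.77843462  35.72229152 -31.10709352  89.52183686  20.41384379
  60.2074386  -60.18551358]
```

Request:
drive_tool:
  series:
    - [10,[0,0,0],1]
    - [10,[0,0,0],2]
    - [10,[0,0,0],3]
    - [10,[0,0,0],4]
    - [10,[0,0,0],4]
    - [10,[0,0,0],4]
    - [10,[0,0,0],4]
    - [10,[0,0,0],4]

```text
time_s: 7.45
ee_pos: [585.3, 320.9, 160.3]
eef_rot: [179.7, -0.5, 72.1]
contact_force: [21.3, 16.6, -9.4]
opening: 25.5
gripper_force: 51.0
```

```bash
python3 look.py w4; python3 -c "
from station import manip
s=manip.sense();print(s['contact_force'],s['ft_torque'],s['opening'],s['gripper_force'],s['joints'])"
```

```text
[585.29087059 320.86620564 160.3485669 ] [179.73247946  -0.4673622   72.13515997] 0.14190390949283693
[20.91373872 17.02148105 -9.71455626] [ 3.82412527 -4.68273014 -0.03194231] 25.31784795072628 50.975210666656494 [-10.40459115  35.57699277 -30.29070134  89.45415032  19.77208223
  59.81696317 -63.76012796]
```

View pics/w4.png

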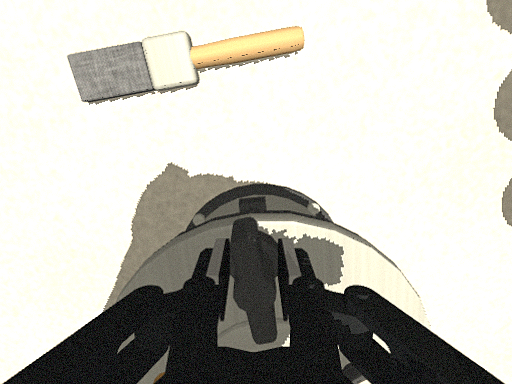

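The bar, from (245,222) to (264,340), now lags the tool by a few degrees, so the left nut is at its stop. I'll release and lift.

Request:
drive_tool:
  series:
    - [60,[0,0,0],0]
    - [60,[0,0,0],0]
    - [60,[0,0,0],0]
    - [60,[0,0,-20],0]
    - [60,[0,0,-50],0]
    - [60,[0,0,-70],0]
    - [60,[0,0,-70],0]
    - [60,[0,0,-70],0]

```text
time_s: 8.3
ee_pos: [582.5, 318.1, 228.6]
eef_rot: [180.0, -0.0, 72.1]
contact_force: [1.0, -0.1, -0.2]
opening: 59.9
gripper_force: 0.0
```

Request:
drive_tool:
  series:
    - [60,[-22,2,0],-8]
    - [60,[-44,5,0],-16]
    - [60,[-66,7,0],-24]
    - [60,[-88,10,0],-32]
    - [60,[-110,12,0],-40]
    - [60,[-132,15,0],-48]
    - [60,[-154,17,0],-56]
    - [60,[-175,19,0],-64]

```text
time_s: 9.1
ee_pos: [546.2, 144.6, 227.5]
eef_rot: [-179.9, -0.1, 136.4]
contact_force: [0.5, -0.2, 0.2]
opening: 60.0
gripper_force: 0.0
```

Request:
drive_tool:
  series:
    - [60,[0,0,0],-4]
    - [60,[0,0,0],-4]
    - [60,[0,0,0],-4]
    - [60,[0,0,0],-4]
    - [60,[0,0,0],-4]
    - [60,[0,0,0],-4]
    - [60,[0,0,0],-4]
    - [60,[0,0,0],-4]

```text
time_s: 9.9
ee_pos: [546.9, 146.0, 228.4]
eef_rot: [180.0, -0.0, 140.1]
contact_force: [0.6, -1.2, -0.8]
opening: 60.2
gripper_force: 0.0
```

```bash
python3 look.py w5; python3 -c "
import pickle,cv2,numpy as np
s,a=pickle.load(open('w5.pkl','rb'));im=a['img']
print(s['joints'])
from loc import *
W=np.eye(4);W[:3,:3]=R.from_euler('xyz',s['eef_rot'],degrees=True).as_matrix();W[:3,3]=s['ee_pos'];E=W@a['mount']
print(proj(a,[547.3,145.5,182],E))
for thr in(30,45,60):
  m=(im[170:300,205:305].max(2)<thr).astype(np.uint8)
  n,l,st,c=cv2.connectedComponentsWithStats(m)
  for i in range(1,n):
    if st[i,4]>200: print(thr,st[i],c[i])
  # per-row extents
  if thr==45:
    for r in range(0,120,4):
      q=np.flatnonzero(m[r]);print(r+170,(q.min()+205,q.max()+205,len(q)) if len(q) else None)
"
```

```text
[546.90341091 145.95736747 228.43967402] [ 1.79994543e+02 -3.05876904e-03  1.40109952e+02] 0.15678607259029123
[ 18.57312174  24.99791395 -47.04631718 100.51117163  20.2404278
  63.35069791  15.06301506]
[[251.71332274 224.48963355]]
45 [  28    6   38   79 1802] [45.98945616 41.08879023]
170 None
174 None
178 (np.int64(243), np.int64(257), 15)
182 (np.int64(242), np.int64(258), 17)
186 (np.int64(241), np.int64(258), 18)
190 (np.int64(241), np.int64(259), 19)
194 (np.int64(239), np.int64(264), 26)
198 (np.int64(236), np.int64(267), 32)
202 (np.int64(234), np.int64(269), 36)
206 (np.int64(233), np.int64(270), 38)
210 (np.int64(233), np.int64(270), 38)
214 (np.int64(233), np.int64(270), 38)
218 (np.int64(234), np.int64(266), 33)
222 (np.int64(237), np.int64(265), 29)
226 (np.int64(237), np.int64(265), 29)
230 (np.int64(239), np.int64(264), 26)
234 (np.int64(241), np.int64(261), 21)
238 (np.int64(244), np.int64(256), 13)
242 (np.int64(244), np.int64(257), 14)
246 (np.int64(245), np.int64(251), 7)
250 (np.int64(245), np.int64(245), 1)
254 (np.int64(245), np.int64(245), 1)
258 (np.int64(246), np.int64(246), 1)
262 None
266 None
270 None
274 (np.int64(222), np.int64(222), 1)
278 (np.int64(228), np.int64(228), 1)
282 None
286 None
60 [  27    6   40   86 1917] [46.1799687  42.47574335]
```

The hub is seen at about (251,226), where I predicted (251.7,224.5). Next I descend and grip.

Request:
drive_tool:
  series:
    - [60,[0,0,20],-2]
    - [60,[0,0,45],-2]
    - [60,[0,0,62],-2]
    - [60,[0,0,68],-2]
    - [60,[0,0,68],-2]
    - [10,[0,0,68],-2]
    - [10,[0,0,68],-2]
    - [10,[0,0,68],-2]
  squeeze: 50

```text
time_s: 10.75
ee_pos: [548.4, 147.0, 162.6]
eef_rot: [179.8, 0.1, 142.1]
contact_force: [-7.8, -4.6, 46.1]
opening: 18.3
gripper_force: 21.5
```

Request:
drive_tool:
  series:
    - [10,[0,0,0],0]
    - [10,[0,0,0],6]
    - [10,[0,0,0],12]
    - [10,[0,0,0],18]
    - [10,[0,0,0],24]
    - [10,[0,0,0],30]
    - [10,[0,0,0],35]
    - [10,[0,0,0],40]

```text
time_s: 11.55
ee_pos: [547.6, 145.3, 163.0]
eef_rot: [179.9, 0.1, 101.9]
contact_force: [-12.4, -9.2, 33.4]
opening: 11.3
gripper_force: 92.3
```

Request:
drive_tool:
  series:
    - [10,[0,0,-2],0]
    - [10,[0,0,-4],0]
    - [10,[0,0,-4],5]
    - [10,[0,0,-4],10]
    - [10,[0,0,-4],14]
    - [10,[0,0,-4],18]
    - [10,[0,0,-4],21]
    - [10,[0,0,-4],23]

```text
time_s: 12.35
ee_pos: [547.5, 145.1, 163.6]
eef_rot: [180.0, -0.0, 79.0]
contact_force: [14.1, 0.4, -26.0]
opening: 11.1
gripper_force: 58.6
```

```bash
python3 -c "
from station import manip
s=manip.sense();print(s['contact_force'],s['ft_torque'],s['opening'],s['gripper_force'],s['joints'])"
```

```text
[ 14.14376766   0.41266635 -26.00528267] [-0.11347668 -2.99132686  0.09995269] 11.051676816684404 58.64256178610958 [  6.54359984  25.82982288 -31.05194923 104.19919064  16.07096493
  54.32427684 -42.45927356]
```

Request:
drive_tool:
  series:
    - [10,[0,0,1],0]
    - [10,[0,0,2],0]
    - [10,[0,0,2],1]
    - [10,[0,0,2],2]
    - [10,[0,0,2],3]
    - [10,[0,0,2],4]
    - [10,[0,0,2],4]
    - [10,[0,0,2],4]

```text
time_s: 13.15
ee_pos: [547.7, 145.2, 163.4]
eef_rot: [179.9, 0.0, 75.2]
contact_force: [1.2, -5.3, 5.5]
opening: 11.1
gripper_force: 77.5
```

```bash
python3 -c "
from station import manip
s=manip.sense();print(s['contact_force'],s['ft_torque'],s['opening'],s['gripper_force'],s['eef_rot'])"
```

```text
[ 1.17147401 -5.28839289  5.52540459] [-1.34155103 -0.20109956  1.29250389] 11.06194851890058 77.4589712836314 [1.79881148e+02 2.10023959e-02 7.51772748e+01]
```

Torque has risen to 1.3 N m, so the right nut is at its stop. I'll release, lift and check both nuts.

Request:
drive_tool:
  series:
    - [60,[0,0,0],0]
    - [60,[0,0,0],0]
    - [60,[0,0,0],0]
    - [60,[0,0,-20],0]
    - [60,[0,0,-50],0]
    - [60,[0,0,-90],0]
    - [60,[0,0,-130],0]
    - [60,[0,0,-130],0]

```text
time_s: 13.95
ee_pos: [548.5, 146.9, 297.6]
eef_rot: [179.6, -0.2, 75.1]
contact_force: [-0.6, 1.6, -0.1]
opening: 59.8
gripper_force: 0.0
```

Request:
drive_tool:
  series:
    - [20,[-40,0,0],0]
    - [10,[-80,0,0],0]
    - [0,[-120,0,0],0]
    - [0,[-150,0,0],0]
    - [0,[-150,0,0],0]
    - [0,[-150,0,0],0]
    - [0,[-150,0,0],0]
    - [0,[-150,0,0],0]

```text
time_s: 14.75
ee_pos: [508.5, 1.9, 292.3]
eef_rot: [-180.0, -0.0, 75.2]
contact_force: [-1.0, -0.2, -0.7]
opening: 0.2
gripper_force: 0.0
```

```bash
python3 look.py w6; python3 - <<'E'
from station import optics
import pickle,cv2,numpy as np
from h import *
T=optics.snapshot("top");S=optics.snapshot("scene");pickle.dump((T,S),open("ts.pkl","wb"))
for thr in(55,65,75):
  for x0,y0,x1,y1 in((144,165,172,192),(198,176,222,204)):
    m=(T["img"][y0:y1,x0:x1].max(2)<thr).astype(np.uint8);n,l,st,c=cv2.connectedComponentsWithStats(m)
    i=1+np.argmax(st[1:,4]);p=np.argwhere(l==i)[:,::-1]+[x0,y0]
    w=np.linalg.eigh(np.cov(p.T))[1][:,1];print(thr,st[i,4],p.mean(0),"bar deg world",np.degrees(np.arctan2(-w[0],-w[1]))%180)
pl=proj(T,[[584,317,182],[547,145.5,182]]);print(pl)
w6=pickle.load(open("w6.pkl","rb"))[1]["img"]
A=cv2.resize(T["img"][150:215,135:225],(540,390),interpolation=2)
A=np.clip(A*1.6,0,255).astype(np.uint8)
w=cv2.resize(cv2.convertScaleAbs(w6,alpha=1.5),None,fx=.5,fy=.5)
B=cv2.resize(np.clip(S["img"][190:310,140:230]*1.5,0,255).astype(np.uint8),(256,340),interpolation=2)
o=np.zeros((582,796,3),np.uint8);o[:390,:540]=A;o[390:582,:256]=w;o[:340,540:796]=B
C=cv2.resize(np.clip(T["img"][170:220,300:360]*1.5,0,255).astype(np.uint8),(230,192),interpolation=2);o[390:582,300:530]=C
cv2.imwrite("pics/fin.png",o)
E
```

```text
[508.48637374   1.9406559  292.31503396] [-1.79982037e+02 -2.29949467e-02  7.52064545e+01] 0.2359780276302398
55 24 [159.04166667 179.25      ] bar deg world 97.58678476974582
55 18 [213.94444444 192.33333333] bar deg world 92.50449784954694
65 51 [157.25490196 177.94117647] bar deg world 81.58631201951721
65 58 [212.06896552 190.86206897] bar deg world 80.88173917727447
75 99 [157.16161616 177.13131313] bar deg world 77.83485014077897
75 101 [211.5049505  189.99009901] bar deg world 78.08734390712026
[[154.56778225 175.66336676]
 [209.68498344 188.72427902]]
```

View pics/fin.png

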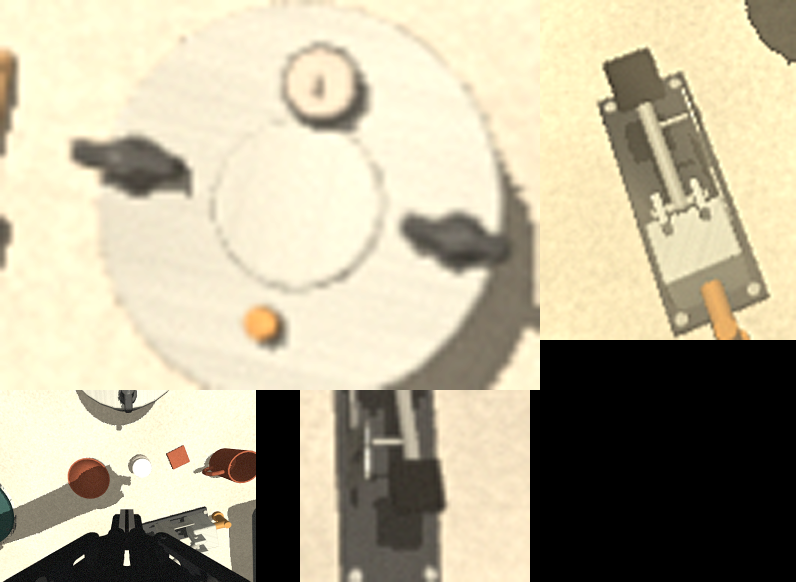

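Both bars now measure about 78° in the world frame, pointing at the lid centre, so both nuts are tight. The paddle is at about (330.5,195) in the top image and (172.7,217.5) in the scene image.

```bash
python3 - <<'E'
import pickle,numpy as np,cv2
from h import *
T,S=pickle.load(open("ts.pkl","rb"))
# refine paddle blob by colour: dark, near known pixel
for c,(u,v),thrs in((T,(330,195),(35,45)),(S,(172,217),(50,60,70))):
  for thr in thrs:
    x0,y0=u-22,v-22;m=(c["img"][y0:y0+44,x0:x0+44].max(2)<thr).astype(np.uint8);n,l,st,ce=cv2.connectedComponentsWithStats(m)
    i=l[22,22];print(thr,i,st[i],(ce[i]+[x0,y0]).round(1))
a=onz(T,(330.5,195),157);b=onz(S,(172.7,217.5),157);print(a,b)
# same check on gauge centre (composite 321,86) in the top view, known from wrist
print(onz(T,(135+321/6,150+86/6),168))
E
```

```text
35 0 [   0    0   44   44 1933] [329.5 194.5]
45 5 [ 12  12  17  26 291] [327.5 198.3]
50 0 [   0    0   44   44 1933] [171.5 216.5]
60 0 [   0    0   44   44 1919] [171.6 216.5]
70 0 [   0    0   44   44 1745] [171.7 215.7]
[ 537.05518673 -228.74034468  157.        ] [ 540.94856856 -227.56517631  157.        ]
[622.88114104 215.06554414 168.        ]
```

Request:
drive_tool:
  series:
    - [0,[-40,15,0],-3]
    - [0,[-80,30,10],-6]
    - [0,[-120,45,30],-9]
    - [0,[-160,60,50],-12]
    - [0,[-190,70,70],-15]
    - [0,[-215,79,88],-18]
    - [0,[-215,79,88],-18]
    - [0,[-215,79,88],-18]

```text
time_s: 15.7
ee_pos: [529.4, -227.0, 204.0]
eef_rot: [-180.0, -0.1, 93.1]
contact_force: [0.2, 0.2, 0.5]
opening: 0.2
gripper_force: 0.0
```

Request:
drive_tool:
  series:
    - [0,[0,0,0],0]
    - [0,[0,0,0],0]
    - [0,[0,0,0],0]
    - [0,[0,0,0],0]
    - [0,[0,0,0],0]
    - [0,[0,0,0],0]
    - [0,[0,0,0],0]
    - [0,[0,0,0],0]

```text
time_s: 16.5
ee_pos: [529.5, -227.2, 204.4]
eef_rot: [-180.0, -0.0, 93.1]
contact_force: [1.3, 0.7, -0.0]
opening: -0.0
gripper_force: 0.0
```

```bash
python3 look.py w7; python3 - <<'E'
import pickle,numpy as np,cv2
from loc import *
s,a=pickle.load(open('w7.pkl','rb'));W=np.eye(4);W[:3,:3]=R.from_euler('xyz',s['eef_rot'],degrees=True).as_matrix();W[:3,3]=s['ee_pos'];E=W@a['mount']
print(proj(a,[[540,-226,157],[530,-226.5,157],[553,-205,146],[521,-247,167],[521,-205,167]],E),proj(a,W[:3,3]+[0,0,-8],E))
g=a["img"].max(2)
for r in range(200,340,10): print(r,g[r,150:360:7])
E
```

```text
[ 529.4654916  -227.21072528  204.40195219] [-1.79998386e+02 -4.93737401e-03  9.31075258e+01] 0.09856433393974974
[[268.03434031 223.21773989]
 [252.87191607 223.15464932]
 [288.66449082 189.01779968]
 [237.29744752 257.70149964]
 [239.96100715 196.31108204]] [[251.76528906 253.60879464]]
200 [101 100 107 102 104 106  34  94  56  31  34  35  35  23   4  21  11  20
  29  31  41  30  77  71 146  70  74 110 125 142]
210 [110 102  93 110 106  97  74  74  76  58  63  60 106  15  19  13  19  18
  29  34  29  37  98 153 162 166 170 169 168 164]
220 [104 105 108  97 108 106 105 107 102 102 101 219 207  18   7  20  14  19
  13   3  30   9  79 163 140 199 216 221 215 205]
230 [100 103 109 106 108 106 104 111 105 108  98 215 213  17  27  16  24  25
  11  17  22  14 214 211 217 205 205 202 210 220]
240 [217 219 185 181 100 103 103 101 107 106 106 216 218  79  72  12  73  16
  20  17  26   2 208 213 207 217 206 203 215 218]
250 [217 214 220 212 218 210 219 220 215 205 211 215  21  67  70  12  69  12
  19  94 205 211 209 208 208 210 212 202 213 207]
260 [210 219 214 226 223 219 220 221 218 205 218
[... 207 characters left out ...]
80 [209 209 213 213 220 215 217 201 208 213  19  10  17  18  87  24  12  14
  22  18 213 192 208 204 204 210 213 209 207 213]
290 [220 207 231   9  11  18  19 229 212  14  15  23  25  31   1  15  12  13
  26  17  14 128 223  15  21  17  20  41 215 215]
300 [54 19 19 13 19 11 18 19 28 22 23 13 17 23  0 11 12 26 23  6 28 23 31 22
 18 13 14 21 24 20]
310 [18 13 24 21 21 17 18 26 21 24 15 19 17 11 16 16  7 24 14 16  9 12 22 17
 22 20 29 15 12 28]
320 [ 12  20  16  25  18  14  32  30   1  16  14  15  18  23   8 114  17  14
  18  16  14  24  22  20  14   8  29  29  30  24]
330 [ 23  19  26   7  17  24  18  24  22  19  17  25  20  10  98 192  21   9
  19  19  25   6  20  23  27  12  18  72  40  29]
```

The paddle's free end appears at column ~240, matching the prediction of 238.6, and it lies about 4 mm more to +y. Next I press down gradually.

Request:
drive_tool:
  series:
    - [0,[3,0,10],0]
    - [0,[3,0,20],0]
    - [0,[3,0,28],0]
    - [0,[3,0,36],0]
    - [0,[3,0,44],0]
    - [0,[3,0,52],0]
    - [0,[3,0,58],0]
    - [0,[3,0,58],0]

```text
time_s: 17.35
ee_pos: [529.1, -224.3, 145.6]
eef_rot: [-180.0, -0.0, 93.1]
contact_force: [-1.0, 0.3, 5.3]
opening: 0.1
gripper_force: 2.3
```

```bash
python3 -c "
from station import manip
s=manip.sense();print(s['contact_force'],s['ft_torque'],s['ee_pos'],s['eef_rot'])"
```

```text
[-1.03967755  0.29310406  5.3411913 ] [-0.06734297  0.02680287  0.02819571] [ 529.07879806 -224.31299207  145.58546198] [-1.79959063e+02 -2.05927059e-02  9.30995281e+01]
```

Request:
drive_tool:
  series:
    - [0,[0,0,3],0]
    - [0,[0,0,6],0]
    - [0,[0,0,8],0]
    - [0,[0,0,10],0]
    - [0,[0,0,10],0]
    - [0,[0,0,10],0]
    - [0,[0,0,10],0]
    - [0,[0,0,10],0]

```text
time_s: 18.15
ee_pos: [529.5, -224.3, 136.8]
eef_rot: [180.0, 0.0, 93.1]
contact_force: [-1.5, -0.8, 6.1]
opening: -0.1
gripper_force: 2.7
```

```bash
python3 look.py w8; python3 - <<'E'
from station import manip,optics
import cv2,pickle,numpy as np
from h import *
s=manip.sense();print(s['contact_force'],s['ee_pos'])
T0,S0=pickle.load(open("ts.pkl","rb"));S=optics.snapshot("scene");T=optics.snapshot("top");pickle.dump((T,S),open("ts2.pkl","wb"))
# nut bars unchanged?
for c,c0,b in((T,T0,(140,160,225,215)),):
    x0,y0,x1,y1=b;dd=cv2.absdiff(c["img"],c0["img"])[y0:y1,x0:x1].max(2);print((dd>60).sum())
# side pin: bright pixels in the scene view near studs, before and after
for c in(S0,S):
    g=c["img"][215:275,165:215].max(2);print()
    for r in range(0,50,3):print(''.join('#' if v>150 else '+' if v>100 else '.' for v in g[r]))
E
```

```text
[ 529.46197972 -224.32051898  136.77632929] [1.79978287e+02 1.47964213e-02 9.31052355e+01] 0.08310554379913467
[-2.10116411 -0.68369953  7.01194134] [ 529.44855556 -224.35656647  136.78216636]
0

................+######+++########################
.....................++++.+#######################
......................+..+.+######################
+.........................#..#####################
#+........+#+++............#..####################
..........++#+++........+++.#..+##################
...........++#++++#+++.......+..+#################
............++#+++............+..+################
.............++#+++...............+###############
...............+##++...............+##############
#...............++#++...............+#############
##+..............++#++................############
###...............++#++............++..###########
####...............++#+++..+##+.....++..+#########
#####+..............++#+++...###++...++..+########
######+.......+##+...++#+++##+###..###++..+#######
#######+.......+######++++.+#+.++++####+++.+######

..........................########################
...........................#######################
.........................#.+######################
..........................#..#####################
...........................#..####################
............................#..+##################
.....................###++...+..+#################
...............#++............+..+################
..............+##++...............+###############
...............+##++...............+##############
#...............+##++............+..+#############
##+..............+##++............++.+############
###...............+##++............++..###########
####...............+##+++..+##+.....+#..+#########
#####...............++##++...###+#...+#..+########
######+.......+##+...++##+###+###..###++..+#######
#######+.......+######++++.+#+.++++####+++.+######
```

Tip height and force agree with nearly half-way (about 7 N), and the nuts are unchanged. I'll go down another 1.5 mm, hold, and hand in.

Request:
drive_tool:
  series:
    - [0,[0,0,0.5],0]
    - [0,[0,0,1],0]
    - [0,[0,0,1.5],0]
    - [0,[0,0,1.5],0]
    - [0,[0,0,1.5],0]
    - [0,[0,0,1.5],0]
    - [0,[0,0,1.5],0]
    - [0,[0,0,1.5],0]

```text
time_s: 19.1
ee_pos: [529.3, -224.3, 135.2]
eef_rot: [-180.0, 0.0, 93.1]
contact_force: [-3.1, 0.0, 6.3]
opening: 0.2
gripper_force: 2.8
```

```bash
python3 -c "
from station import manip,job
s=manip.sense();print(s['contact_force'],s['ee_pos'])
print(job.close_job())"
```

```text
[-3.11826285  0.02001955  6.34580739] [ 529.27476865 -224.34726607  135.22860649]
the job is handed in; nothing more can be done
None
```

I turned both wing nuts to their stops, then pressed the paddle to about half-way (fingertips 127 mm above the bench, about 6–7 N) and handed the job in at about 19 s with the arm still holding it; no verdict came back.

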